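# Clear the infeed bed, load the soap cases, press their lids home and start the line

### The arm

A 7-joint arm with a two-finger parallel gripper is mounted at the origin on the work surface. World frame = base frame: x ahead of the robot, y to its left, z up, the work surface at z = 0. Lengths are in m, angles in rad, forces in N, time in s.
With the tool pointing down it reaches from about 0.425 to 1.025 m from the base axis. Payload 3.6 kg.
Tool frame: the origin (TCP) lies midway between the tips of the shut fingers; the grasp point (between the pads) lies 19 mm behind it; z points along the fingers, y is the line along which they close (so a half turn about z gives the same grasp; the last joint's range is limited). The gripper opens to 85 mm and grips with 20 to 120 N. Pads are 22 mm wide; open, the fingers measure 114 mm over their backs; the gripper's body (76 mm by 85 mm) begins 54 mm behind the grasp point. The pads swing forward as they close: fully open they stand 13 mm farther back than shut.
Start: joints at [-1.23, 0.591, 0.048, 1.609, -0.033, 0.943, -0.034], TCP at [0.305, 0.658, 0.231] pointing down, gripper open.
Joint ranges: [-2.69, 2.69], [-0.47, 2.24], [-1.27, 1.36], [0.19, 2.51], [-1.53, 4.68], [0.08, 2.07], [-3.09, 3.09]. Speed limits (rad/s): [2.57, 2.57, 3.14, 3.14, 3.14, 3.14, 3.14].

### API

Orientations are given as a unit quaternion [w, x, y, z].
In Python, from workcell import env gives the robot as it stands. Calls block until the motion is done:
- env.move_to(position, orientation): joint-space move of the TCP to a pose.
- env.servo_line(position, vel=0.15, rotation=None): straight line of the TCP; rotation=None keeps the orientation; vel is the mean speed in m/s.
- env.move_joints(angles): joint-space move.
- env.gripper_to(opening, f_grip=None): opening from 0.0 (shut) to 1.0 (fully open); f_grip is the grip in N (None keeps the last); returns when the fingers have stopped.
- env.dwell(seconds).
- env.ik(position, orientation): joint angles nearest the present ones, or None.
- env.get_state(): the state.
- env.snapshot(name): name is "scene" or "top"; returns the picture (480x640x3 uint8, red, green, blue); there is no depth.
- env.calibration(name): a dict with "K" (3x3 intrinsics, pixels), "k1" (the pictures are not rectified: a ray, as slopes to the right and down, at radius r is drawn at 1 + k1 r^2 times it, then the intrinsics apply), "extrinsics" (4x4, takes a point from world to camera coordinates). Camera axes: x right, y up, looking along -z (the intrinsics and any distortion apply to the point x, -y, -z); pixel columns grow to the right and rows downward; lengths in m; the calibration is good to about 2 mm. A picture is of the moment at which its call begins. calibration takes no time and is no camera call.
A pose or a line that the arm cannot do raises env.PlanningError and nothing moves.
- env.sign_off(): hands the job in; it is judged then, once.
The state is a dict: "t": time; "joint_pos": joint angles; "qd": joint speeds; "tau": joint torques, N m; "eef_pos": TCP position; "eef_rot": TCP orientation; "wrist_force": force on the tool from outside, world axes, zero at the start; "wrist_torque": the same for the moment, N m; "width": opening from 0.0 (shut) to 1.0 (fully open); "grasp_force": force on a finger pad.
Only numpy, scipy, OpenCV 4.12 (cv2) and the standard library are available. Lean on these libraries where they do the work, as an engineer would, in place of code of your own. Each camera call takes 0.05 s, during which the arm holds its last target. There are 200 camera calls.

### The job

The wrapping line jams on soap offcuts and on lids that stand proud. With the brush, sweep all the offcuts off the infeed bed into the scrap pan at its open end (never push them with the fingers), and stand the brush back on the table. Then stand every soap case flat on the bed, lengthwise across its narrow way, and press every lid fully home; last, press the start button down to send them to the wrapper.

Things in the scene. Friction and masses are not known exactly. Their poses are not given: they have to be found in the camera images.
- bed: Fixed steel infeed bed, origin at table level. In its frame: surface z 45 mm, x -80..80, y -180..260 (+y to the robot's left, yaw up to 0.12 rad); fences 12 mm thick and 12 mm higher than the surface on both x sides and the +y end. The -y end is open and drops at y -180 into the scrap pan: inside x -87..87, y -326..-180, floor z 4, walls 65 mm high.
- brush: Bench brush with an upright wooden handle, standing on its black bristles on the table, 120 x 50 x 110 mm. Origin under its centre; x along the 120 mm head, z up. Head z 0..45 mm; handle a flat upright block 46 (x) by 24 (y) mm, z 45..110; pinch it across its 24 mm (along y) near z 88 mm.
- case1: Flat white plastic soap case (three or four alike, one may be absent), 92 (x) x 56 (y) mm. Origin at the centre of its underside, z up. Its box is 30 mm high and is gripped across its 56 mm (along y), 24 mm or less above its underside; green soap shows below the raised lid. The lid, 90 x 54 x 12 mm, is captive on top.
- lid1 (a joint): How far the lid of case1 has been pressed down, m: 0 = standing 12 mm proud (lid top 54 mm above the case's underside), 0.012 = fully home (lid top 42 mm above the underside). A snug fit: it moves down under about 6 N or more, pressed near its middle, and stays where it is left.
- case2: Flat white plastic soap case (three or four alike, one may be absent), 92 (x) x 56 (y) mm. Origin at the centre of its underside, z up. Its box is 30 mm high and is gripped across its 56 mm (along y), 24 mm or less above its underside; green soap shows below the raised lid. The lid, 90 x 54 x 12 mm, is captive on top.
- lid2 (a joint): How far the lid of case2 has been pressed down, m: 0 = standing 12 mm proud (lid top 54 mm above the case's underside), 0.012 = fully home (lid top 42 mm above the underside). A snug fit: it moves down under about 6 N or more, pressed near its middle, and stays where it is left.
- case3: Flat white plastic soap case (three or four alike, one may be absent), 92 (x) x 56 (y) mm. Origin at the centre of its underside, z up. Its box is 30 mm high and is gripped across its 56 mm (along y), 24 mm or less above its underside; green soap shows below the raised lid. The lid, 90 x 54 x 12 mm, is captive on top.
- lid3 (a joint): How far the lid of case3 has been pressed down, m: 0 = standing 12 mm proud (lid top 54 mm above the case's underside), 0.012 = fully home (lid top 42 mm above the underside). A snug fit: it moves down under about 6 N or more, pressed near its middle, and stays where it is left.
- case4: Flat white plastic soap case (three or four alike, one may be absent), 92 (x) x 56 (y) mm. Origin at the centre of its underside, z up. Its box is 30 mm high and is gripped across its 56 mm (along y), 24 mm or less above its underside; green soap shows below the raised lid. The lid, 90 x 54 x 12 mm, is captive on top.
- lid4 (a joint): How far the lid of case4 has been pressed down, m: 0 = standing 12 mm proud (lid top 54 mm above the case's underside), 0.012 = fully home (lid top 42 mm above the underside). A snug fit: it moves down under about 6 N or more, pressed near its middle, and stays where it is left.
- scrap1: Chunky green soap offcut, about 48 x 36 x 28 mm, stepped block, lying on the bed at the start (two to four are there, others absent). Origin at its middle.
- scrap2: Chunky green soap offcut, about 44 x 38 x 26 mm, stepped block, lying on the bed at the start (two to four are there, others absent). Origin at its middle.
- scrap3: Chunky green soap offcut, about 50 x 34 x 30 mm, stepped block, lying on the bed at the start (two to four are there, others absent). Origin at its middle.
- scrap4: Chunky green soap offcut, about 42 x 40 x 24 mm, stepped block, lying on the bed at the start (two to four are there, others absent). Origin at its middle.
- tape: Bystander: roll of cardboard-brown packing tape lying flat among the cases, 90 mm across, 45 mm high, origin under its centre.
- cup: Bystander: white mug, 76 mm across, 75 mm high, to the left of the bed, origin under its centre.
- start (a joint): Depth of the start button, m: 0 = up, 0.008 = fully down; sprung, fully down takes about 5 N.
- start_top (a point): Centre of the top face of the round white start button, 44 mm across, on a low grey housing right of the bed; pressed straight down.

How it is judged:
By the outcome, as a careful person would: the job done as asked, in the order asked, and still so for the second after the job is handed in, with the robot touching nothing.
Of case1, case2, case3, case4 only 3 to 4 are there at a start; the rules pass over those that are not, and their reading is None.
Of scrap1, scrap2, scrap3, scrap4 only 2 to 4 are there at a start; the rules pass over those that are not, and their reading is None.
At some moment in a run one of case1, case2, case3, case4 may be knocked a few centimetres aside while the robot is not near it.
It also fails if it takes over 200 s, if anything falls off the work surface, if the arm or the gripper's body presses on something with over 40 N, if the wrist force passes 120 N, or if a joint passes its speed limit or range.

## Working session

There is one attempt and no reset: what is moved stays moved. The work goes in short steps, each a Python script; the robot and the scene stay as the last script left them, time stands still between calls to the robot, and variables do not carry over. Pictures are saved under pics/ and viewed, at most 14 in all, crops included, and the job is handed in when it is done.

```bash
ls; mkdir -p pics
cat > h.py <<'E'
import numpy as np, cv2
from workcell import env
def snap(name,fn):
    im=env.snapshot(name); cv2.imwrite('pics/'+fn,im[:,:,::-1]); return im
def cal(name):
    c=env.calibration(name); return np.array(c['K']),c['k1'],np.array(c['extrinsics'])
def proj(name,P):
    K,k1,E=cal(name); p=np.atleast_2d(P)@E[:3,:3].T+E[:3,3]
    s=np.c_[p[:,0],-p[:,1]]/(-p[:,2:3]); s=s*(1+k1*(s**2).sum(1,keepdims=True))
    return s@K[:2,:2].T+K[:2,2]
def ray(name,uv):
    K,k1,E=cal(name); d=np.linalg.solve(K[:2,:2],np.array(uv,float)-K[:2,2]); s=d.copy()
    for _ in range(30): s=d/(1+k1*(s@s))
    R=E[:3,:3]; return -R.T@E[:3,3], R.T@np.array([s[0],-s[1],-1])
def at_z(name,uv,z):
    o,d=ray(name,uv); return o+d*(z-o[2])/d[2]
def tri(uv1,uv2,n1='scene',n2='top'):
    o1,d1=ray(n1,uv1);o2,d2=ray(n2,uv2); A=np.c_[d1,-d2]
    t=np.linalg.lstsq(A,o2-o1,rcond=None)[0]; a=o1+t[0]*d1;b=o2+t[1]*d2
    return (a+b)/2,np.linalg.norm(a-b)
def q(yaw): # tool down, tool y axis (closing line) along direction yaw+pi/2 ; tool x along yaw
    return np.array([0,np.cos(yaw/2),np.sin(yaw/2),0])
E
python3 - <<'E'
from h import *
snap('scene','s0.png');snap('top','t0.png')
for n in('scene','top'):
    K,k1,E=cal(n);print(n,K.round(1).tolist(),k1,(-E[:3,:3].T@E[:3,3]).round(3),(-E[2,:3]).round(2))
s=env.get_state();print(s['eef_rot'],s['t'],s['wrist_force'])
E
```

```text
pics
scene [[565.2, 0.0, 318.7], [0.0, 565.2, 232.6], [0.0, 0.0, 1.0]] -0.0030093962360133323 [1.483 0.365 0.817] [-0.74 -0.32 -0.59]
top [[614.9, 0.0, 319.1], [0.0, 614.9, 228.0], [0.0, 0.0, 1.0]] -0.0645464039724903 [ 0.445 -0.036  1.537] [ 0.07  0.01 -1.  ]
[-1.55481260e-04  2.15166059e-01  9.76576995e-01 -9.56602889e-04] 0.1 [ 0.95592518 -0.60736082  0.4055369 ]
```

View pics/s0.png

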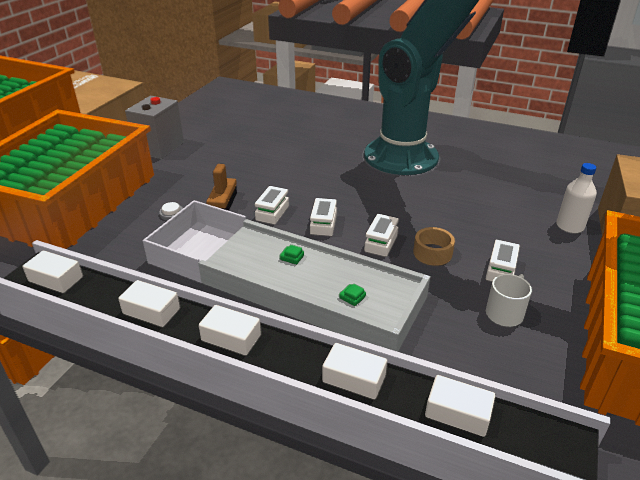

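View pics/t0.png

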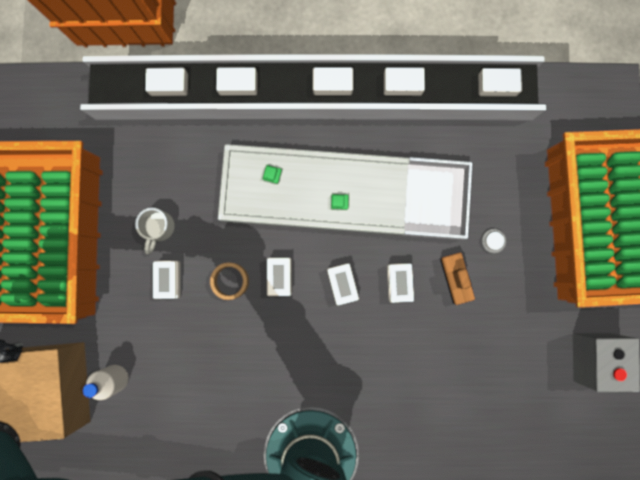

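Run:
```python
import cv2
t=cv2.imread('pics/t0.png')[130:310,130:520];cv2.imwrite('pics/t0c.png',cv2.resize(t,None,fx=2,fy=2,interpolation=cv2.INTER_CUBIC))
t=cv2.imread('pics/s0.png')[155:345,145:540];cv2.imwrite('pics/s0c.png',cv2.resize(t,None,fx=2,fy=2,interpolation=cv2.INTER_CUBIC))
```

```text
(no output)
```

View pics/t0c.png

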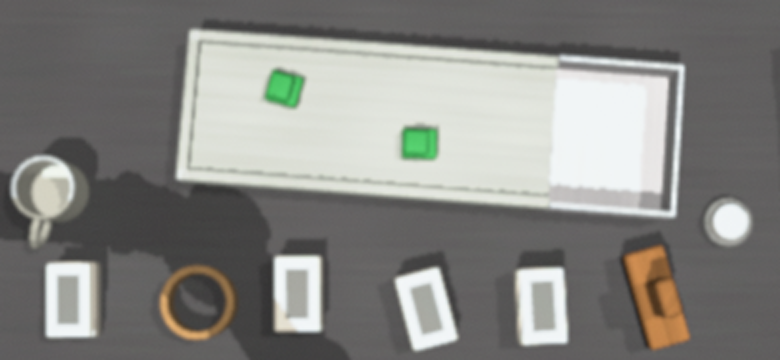

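View pics/s0c.png

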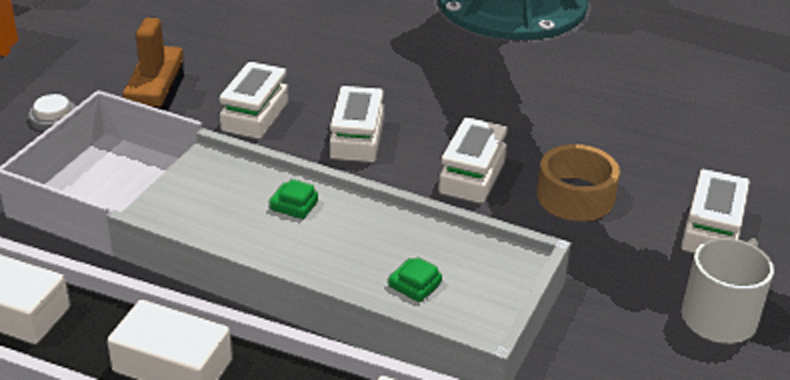

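```bash
cat > m.py <<'E'
from h import *
from scipy.optimize import least_squares
T=lambda a,b:np.array([130+a/2,130+b/2]); S=lambda a,b:np.array([145+a/2,155+b/2])
# bed fit
pts=[('top',T(192,30),(.092,.272,.057)),('top',T(178,180),(-.092,.272,.057)),('top',T(558,57),(.092,-.18,.057)),('top',T(549,207),(-.092,-.18,.057)),
('scene',S(569,243),(-.092,.272,.057)),('scene',S(500,352),(.092,.272,.057)),('scene',S(200,129),(-.092,-.18,.057))]
def tf(p,P): c,s=np.cos(p[2]),np.sin(p[2]); P=np.array(P); return np.array([p[0]+c*P[0]-s*P[1],p[1]+s*P[0]+c*P[1],P[2]])
def res(p): return np.concatenate([proj(n,tf(p,P))[0]-uv for n,uv,P in pts])
r=least_squares(res,[.65,0,0]);print('bed',r.x.round(4),r.fun.round(1))
for n,s,t in [('A',(719,194),(68,300)),('B',(474,140),(297,293)),('C',(357,107),(427,308)),('D',(258,81),(543,306)),('button',(52,104),(728,222)),('handle',(149,21),(663,297))]:
    p,e=tri(S(*s),T(*t)); print(n,p.round(4),round(e,4))
im=cv2.imread('pics/t0.png')
for n,t in dict(A=(68,300),B=(297,293),C=(427,308),D=(543,306)).items():
    u,v=T(*t).astype(int); c=cv2.resize(im[v-18:v+19,u-14:u+15],None,fx=8,fy=8,interpolation=cv2.INTER_CUBIC); g=cv2.cvtColor(c,6)
    m=((g>125)&(g<200)).astype(np.uint8)
    k,l,st,ce=cv2.connectedComponentsWithStats(cv2.morphologyEx(m,cv2.MORPH_OPEN,np.ones((15,15))))
    i=l[g.shape[0]//2,g.shape[1]//2]; cn=cv2.findContours((l==i).astype(np.uint8),0,1)[0][0]
    rr=cv2.minAreaRect(cn); b=cv2.boxPoints(rr)/8+[u-14-.44,v-18-.44]; w=np.array([at_z('top',x,.054)[:2] for x in b])
    d=[w[1]-w[0],w[2]-w[1]]; L=max(d,key=np.linalg.norm); print(n,i,'label ctr',w.mean(0).round(4),'yaw',round(float(np.arctan(L[1]/L[0])),3),[round(float(np.linalg.norm(x)),3) for x in d])
for n,b in dict(brush=[(623,254),(662,246),(689,339),(650,349)],scr1=[(272,68),(304,76),(296,106),(265,99)],scr2=[(402,127),(438,127),(438,159),(402,159)]).items():
    w=np.array([at_z('top',T(*x),.045 if n=='brush' else .06)[:2] for x in b]);print(n,w.mean(0).round(4),w.round(3).tolist())
E
python3 m.py
```

```text
bed [ 0.6465 -0.0533 -0.0732] [-0.3  0.  -0.  -0.4  1.3  0.1  0.9  0.3 -0.6 -1.2  1.8  2.4  0.1 -1.4]
A [0.428  0.357  0.0532] 0.0005
B [0.4378 0.0791 0.0545] 0.0001
C [ 0.4201 -0.0768  0.0489] 0.0012
D [ 0.4219 -0.2137  0.0535] 0.0062
button [ 0.5269 -0.4512  0.0205] 0.0016
handle [ 0.4358 -0.35    0.116 ] 0.0052
A 2 label ctr [0.4293 0.3583] yaw 0.02 [0.057, 0.025]
B 1 label ctr [0.4374 0.0808] yaw -0.013 [0.058, 0.026]
C 2 label ctr [ 0.4205 -0.0755] yaw 0.261 [0.025, 0.057]
D 2 label ctr [ 0.4243 -0.2157] yaw 0.047 [0.026, 0.057]
brush [ 0.4342 -0.3547] [[0.486, -0.315], [0.496, -0.363], [0.384, -0.394], [0.371, -0.347]]
scr1 [0.6869 0.0964] [[0.711, 0.112], [0.701, 0.072], [0.664, 0.082], [0.672, 0.12]]
scr2 [ 0.6191 -0.0684] [[0.638, -0.047], [0.639, -0.09], [0.6, -0.09], [0.6, -0.047]]
```

```bash
cat >> h.py <<'E'
BED=np.array([.6465,-.0533,-.0732])
def bed(x,y):
    c,s=np.cos(BED[2]),np.sin(BED[2]); return np.array([BED[0]+c*x-s*y,BED[1]+s*x+c*y])
HOME=[-1.23,.591,.048,1.609,-.033,.943,-.034]
def best(pos,yaw):
    j0=np.array(env.get_state()['joint_pos']); c=[]
    for k in(-1,0,1):
        j=env.ik(list(pos),list(q(yaw+k*np.pi)))
        if j is not None: c.append((np.abs(np.array(j)-j0).max(),k))
    k=min(c)[1]; return list(q(yaw+k*np.pi))
def go(xy,z,yaw): p=[*map(float,xy),z]; env.move_to(p,best(p,yaw))
def line(xy,z,vel=.15,rot=None): env.servo_line([*map(float,xy),z],vel=vel,rotation=rot)
def st():
    s=env.get_state(); print('t',round(s['t'],1),np.round(s['eef_pos'],4),'F',np.round(s['wrist_force'],1),'w',round(s['width'],3),'g',round(s['grasp_force'],1)); return s
E
python3 - <<'E'
from h import *
b=(.435,-.352)
env.gripper_to(1.0)
go(b,.22,.27);st(); line(b,.069,.2);st()
env.gripper_to(0,60);st()
line(b,.2,.2)
st()
for y in(.215,-.2):
    for z in (.2,.116): print(env.ik([*bed(.003,y),z],best([*bed(.003,y),z],BED[2])) is not None)
go(bed(.003,.212),.2,BED[2]);st()
snap('scene','s1.png')
E
```

```text
t 3.9 [ 0.4356 -0.3515  0.2199] F [-0.3  0.3  0.5] w 1.003 g 0.0
t 4.8 [ 0.4352 -0.3527  0.0696] F [ 0.2 -0.  -0.1] w 0.999 g 0.0
t 5.3 [ 0.4349 -0.3516  0.0688] F [ 0.5  0.2 -2.8] w 0.27 g 61.5
t 6.2 [ 0.4346 -0.3509  0.1989] F [ 0.9  0.9 -1.8] w 0.27 g 61.5
True
True
True
True
t 8.2 [0.6649 0.1559 0.2003] F [ 0.4 -0.3 -1.7] w 0.274 g 61.6
```

View pics/s1.png

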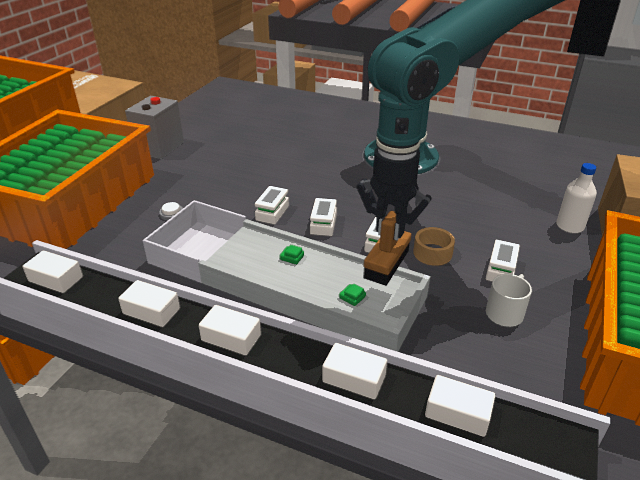

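The brush is held level at about (388,258), above the bed's +y end, and both offcuts, at (291,254) and (352,294), lie ahead of it. I'll sweep now.

Run:
```python
from h import *
line(bed(.003,.212),.125,.15);st()
line(bed(.003,.212),.1155,.05);s=st()
for y in (.1,.0,-.1,-.195):
    line(bed(.002,y),.1155,.13);st()
env.dwell(.3)
line(bed(.002,-.185),.23,.2)
env.move_to([.435,-.352,.2],best([.435,-.352,.2],.27))
snap('scene','s2.png');snap('top','t2.png');st()
a=cv2.imread('pics/s2.png')[155:345,145:540];a=cv2.resize(a,None,fx=2,fy=2)[:, :790]
b=cv2.resize(cv2.imread('pics/t2.png')[190-60:250,200:490],None,fx=1.7,fy=1.7)
c=np.zeros((a.shape[0]+b.shape[0],790,3),np.uint8);c[:a.shape[0]]=a;c[a.shape[0]:,:b.shape[1]]=b;cv2.imwrite('pics/c2.png',c)
```

```text
t 8.9 [0.6654 0.1574 0.1254] F [ 0.5 -0.1 -1.4] w 0.275 g 61.6
t 9.2 [0.6649 0.158  0.1155] F [-0.2  0.1 -1.6] w 0.273 g 61.6
t 10.2 [0.6561 0.0475 0.1153] F [ 0.7  0.2 -2.7] w 0.274 g 61.5
t 11.1 [ 0.6488 -0.0525  0.1153] F [ 0.5  0.8 -1.7] w 0.277 g 61.5
t 12.1 [ 0.6415 -0.1523  0.1152] F [ 0.2  0.7 -1.8] w 0.27 g 61.5
t 12.9 [ 0.6346 -0.2524  0.1201] F [-1.9  1.  13. ] w 0.276 g 63.3
t 15.0 [ 0.437  -0.3514  0.1995] F [ 0.9 -0.7 -2.3] w 0.273 g 61.6
```

View pics/c2.png

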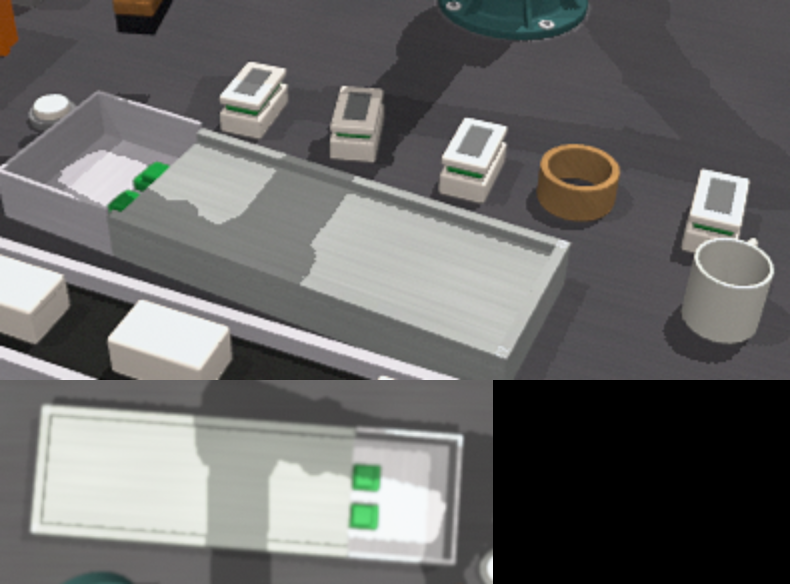

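The bed is clear. Both offcuts lie low in the pan, just past the edge, at about (150,178) and (124,203) in the scene crop. Next I'll set the brush down by feel, then look for the cases.

```bash
cat >> h.py <<'E'
def down(xy,z0,z1,F,step=.0015,vel=.03):
    """lower in small steps from z0 until the upward force has risen by F or z1 is reached"""
    line(xy,z0,.15); f0=env.get_state()['wrist_force'][2]; z=z0
    while z>z1:
        z=max(z1,z-step); line(xy,z,vel); s=env.get_state(); f=s['wrist_force'][2]-f0
        if f>F: break
    return z,s['eef_pos'][2],f
def cases(im,zl=.054):
    """lid labels in a top picture -> [x,y,yaw] at height zl (bed: zl=None uses the height by place)"""
    g=cv2.cvtColor(cv2.resize(im,None,fx=4,fy=4,interpolation=cv2.INTER_CUBIC),cv2.COLOR_RGB2GRAY); out=[]
    for lo,hi in((115,200),(70,150)):
        m=cv2.morphologyEx(((g>lo)&(g<hi)).astype(np.uint8),cv2.MORPH_OPEN,np.ones((9,9)))
        for c in cv2.findContours(m,cv2.RETR_LIST,cv2.CHAIN_APPROX_NONE)[0]:
            if not 1500<cv2.contourArea(c)<8000: continue
            b=cv2.boxPoints(cv2.minAreaRect(c))/4-.375; w=np.array([at_z('top',x,zl)[:2] for x in b])
            z=zl
            if abs(w.mean(0)[0]-BED[0])<.12: z=zl+.045; w=np.array([at_z('top',x,z)[:2] for x in b])
            d=sorted([w[1]-w[0],w[2]-w[1]],key=np.linalg.norm); L=d[1]; l=[np.linalg.norm(x) for x in d]
            if abs(l[0]-.026)<.006 and abs(l[1]-.058)<.008: out.append([*w.mean(0).round(4),round(float(np.arctan(L[1]/L[0])),3)])
    return out
E
python3 - <<'E'
from h import *
b=(.435,-.352)
print(down(b,.085,.064,3)); st()
env.gripper_to(1.0); st()
line(b,.2,.25)
env.move_joints(HOME)
im=snap('top','t3.png');snap('scene','s3.png');st()
print(cases(im))
E
```

```text
(0.06699999999999999, np.float64(0.06851402781610215), np.float64(13.359450755064096))
t 18.9 [ 0.4349 -0.3525  0.0685] F [-1.8  1.3 10.9] w 0.274 g 63.2
t 19.5 [ 0.435  -0.352   0.0669] F [-0.  -0.4 -0. ] w 1.0 g 0.0
t 23.9 [0.3056 0.6569 0.2311] F [ 0.2 -0.5  0.3] w 0.997 g 0.0
[[np.float64(-0.014), np.float64(-0.0946), -0.244], [np.float64(0.4205), np.float64(-0.0755), 0.26], [np.float64(0.4242), np.float64(-0.2157), 0.05], [np.float64(0.4295), np.float64(0.358), 0.019], [np.float64(0.4375), np.float64(0.0814), 0.007], [np.float64(0.4263), np.float64(0.2038), 0.99], [np.float64(0.4648), np.float64(0.6309), -1.513], [np.float64(0.4982), np.float64(0.6293), -1.501], [np.float64(0.5317), np.float64(0.607), -1.568], [np.float64(0.5638), np.float64(0.3953), -0.164]]
```

View pics/s3.png

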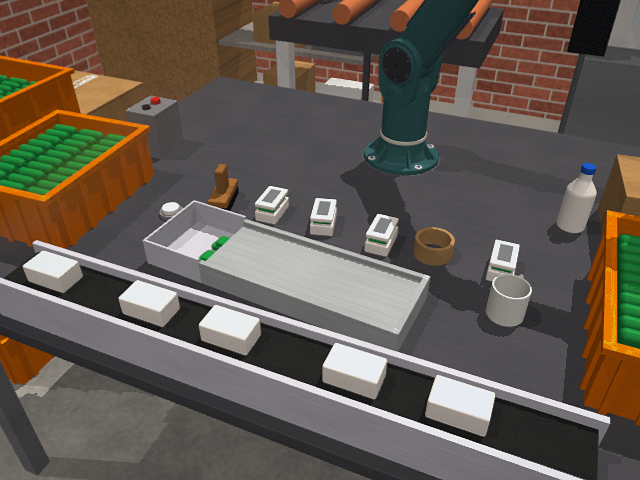

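```bash
cat >> h.py <<'E'
def near(c,xy,r=.08):
    c=[x for x in c if np.hypot(x[0]-xy[0],x[1]-xy[1])<r]; return min(c,key=lambda x:np.hypot(x[0]-xy[0],x[1]-xy[1])) if c else None
def pick_place(p,slot,zg=-.001,f=40):
    xy=p[:2]; env.gripper_to(1.0); go(xy,.14,p[2]); line(xy,.03,.2); line(xy,zg,.08); s=st()
    env.gripper_to(0,f); s=st()
    line(xy,.17,.2); s=st()
    if s['width']<.55: raise SystemExit('missed')
    b=bed(0,slot); go(b,.17,BED[2]); line(b,.07,.2); print(down(b,.056,.042,3)); st()
    env.gripper_to(1.0); line(b,.17,.25)
def look(tag):
    env.move_joints(HOME); im=snap('top',f't{tag}.png'); st(); c=cases(im); print([list(map(float,x)) for x in c if .35<x[0]<.8 and -.5<x[1]<.45]); return c
E
python3 - <<'E'
from h import *
for xy in ((.4205,-.0755,.26),(.4242,-.2157,.05),(.4295,.358,.02),(.4375,.0814,0)):
    print([env.ik([*xy[:2],z],best([*xy[:2],z],xy[2])) is not None for z in(-.001,.14,.17)])
pick_place([.4295,.358,.019],.18)
look(4)
E
```

```text
[True, True, True]
[True, True, True]
[True, True, True]
[True, True, True]
t 26.6 [ 0.4293  0.3577 -0.0015] F [ 0.2 -0.3 -0.6] w 1.002 g 0.0
t 27.0 [ 0.4297  0.3581 -0.0005] F [-0.2 -0.7  2.5] w 0.65 g 44.2
t 28.0 [0.4287 0.3572 0.1689] F [-0.9 -0.5 -2.9] w 0.648 g 43.6
(0.04399999999999999, np.float64(0.044541174911270895), np.float64(3.815037893028088))
t 32.1 [0.66   0.1262 0.0445] F [-0.5 -0.3  2.4] w 0.648 g 44.1
t 35.5 [0.3067 0.6563 0.2312] F [ 0.6 -0.7 -0.6] w 0.996 g 0.0
[[0.4205, -0.0754, 0.257], [0.4242, -0.2157, 0.05], [0.4372, 0.0811, 0.007], [0.6591, 0.1268, -0.07], [0.5636, 0.3954, -0.154]]
```

Run:
```python
from h import *
c=cases(cv2.imread('pics/t4.png')[:,:,::-1])
for i,(xy,slot) in enumerate([((.437,.081),.08),((.4205,-.0755),-.02),((.424,-.216),-.12)]):
    p=near(c,xy); print('case',p)
    if p is None: raise SystemExit('lost')
    pick_place(p,slot); c=look(5+i)
snap('scene','s7.png')
a=cv2.resize(cv2.imread('pics/s7.png')[155:345,145:540],None,fx=2,fy=2);b=cv2.resize(cv2.imread('pics/t7.png')[130:320,130:520],None,fx=1.1,fy=1.1)
o=np.zeros((a.shape[0]+b.shape[0],790,3),np.uint8);o[:a.shape[0]]=a;o[a.shape[0]:,:b.shape[1]]=b;cv2.imwrite('pics/c7.png',o)
```

```text
case [np.float64(0.4372), np.float64(0.0811), 0.007]
t 39.1 [ 4.376e-01  8.120e-02 -4.000e-04] F [ 0.7 -0.2 -0.2] w 0.999 g 0.0
t 39.5 [ 4.376e-01  8.090e-02 -3.000e-04] F [-1.1 -0.5  5.6] w 0.65 g 40.6
t 40.5 [0.4363 0.0812 0.1693] F [ 0.3  0.2 -1.3] w 0.648 g 40.9
(0.04399999999999999, np.float64(0.044801440367516064), np.float64(6.790060988903576))
t 44.3 [0.6525 0.0265 0.0448] F [-2.7  1.1  5.5] w 0.645 g 41.7
t 48.0 [0.3064 0.6564 0.2311] F [-0.  -0.6 -0.9] w 0.998 g 0.0
[[0.4204, -0.0755, 0.26], [0.4243, -0.2157, 0.047], [0.6529, 0.027, -0.074], [0.6592, 0.1268, -0.074], [0.5634, 0.3959, -0.147]]
case [np.float64(0.4204), np.float64(-0.0755), 0.26]Traceback (most recent call last):
  File "<stdin>", line 6, in <module>
  File "h.py", line 60, in pick_place
    xy=p[:2]; env.gripper_to(1.0); go(xy,.14,p[2]); line(xy,.03,.2); line(xy,zg,.08); s=st()
                                                                     ~~~~^^^^^^^^^^^
  File "h.py", line 34, in line
    def line(xy,z,vel=.15,rot=None): env.servo_line([*map(float,xy),z],vel=vel,rotation=rot)
                                     ~~~~~~~~~~~~~~^^^^^^^^^^^^^^^^^^^^^^^^^^^^^^^^^^^^^^^^^
workcell.PlanningError: the arm cannot follow that straight line within its joint ranges
```

Run:
```python
from h import *
s=st();print(np.round(s['joint_pos'],2))
p=np.array([.4204,-.0755]);d=np.array([np.cos(.26),np.sin(.26)])
for o in(0,.006,.012,.018):
    for k in(0,1):
        j=env.ik([*(p+o*d),-.001],list(q(.26+k*np.pi)));print(o,k,None if j is None else np.round(j,2))
```

```text
t 51.5 [ 0.4206 -0.0756  0.0301] F [0.9 0.4 0.1] w 1.0 g 0.0
[-0.07  0.64  0.19  2.39 -0.78  0.16 -0.45]
0 0 [-0.08  0.72  0.21  2.4  -1.31  0.14  0.07]
0 1 [ 0.14  0.7  -0.09  2.39  0.82  0.08  1.09]
0.006 0 [-0.    0.71  0.09  2.38 -0.83  0.08 -0.41]
0.006 1 [ 0.14  0.7  -0.09  2.38  0.73  0.09  1.17]
0.012 0 [-0.02  0.71  0.11  2.37 -0.83  0.1  -0.42]
0.012 1 [ 0.14  0.7  -0.1   2.37  0.71  0.1   1.19]
0.018 0 [-0.03  0.71  0.12  2.36 -0.82  0.11 -0.43]
0.018 1 [ 0.15  0.7  -0.12  2.35  0.7   0.12  1.19]
```

```bash
cat >> h.py <<'E'
def toolx():
    w,x,y,z=env.get_state()['eef_rot']; return np.array([1-2*(y*y+z*z),2*(x*y+w*z)])
E
python3 - <<'E'
from h import *
p=np.array([.4204,-.0755]);d=np.array([np.cos(.26),np.sin(.26)]);o=.018;xy=p+o*d
line(p,.1,.2)
go(xy,.1,.26);line(xy,.03,.2);st();line(xy,-.001,.06);st()
sg=np.sign(toolx()@d)
env.gripper_to(0,60);st();line(xy,.17,.15);s=st()
if s['width']<.55: raise SystemExit('missed')
R=best([*bed(o,-.02),.17],BED[2]); yaw=2*np.arctan2(R[2],R[1]); sg2=np.sign(np.cos(yaw-BED[2]))
print(sg,sg2); b=bed(o*sg*sg2,-.02)
go(b,.17,BED[2]);line(b,.07,.2);print(down(b,.056,.042,3));st()
env.gripper_to(1.0);line(b,.17,.25)
look(6)
snap('scene','s6.png')
a=cv2.resize(cv2.imread('pics/s6.png')[155:345,145:540],None,fx=2,fy=2);b=cv2.resize(cv2.imread('pics/t6.png')[130:320,130:520],None,fx=1.1,fy=1.1)
o=np.zeros((a.shape[0]+b.shape[0],790,3),np.uint8);o[:a.shape[0]]=a;o[a.shape[0]:,:b.shape[1]]=b;cv2.imwrite('pics/c6.png',o)
E
```

```text
t 52.8 [ 0.4365 -0.0713  0.0297] F [-0.2 -0.1 -0.1] w 1.004 g 0.0
t 53.5 [ 0.438  -0.0709 -0.0007] F [ 0.5 -0.3  0.8] w 0.999 g 0.0
t 53.8 [ 4.382e-01 -7.110e-02 -4.000e-04] F [-0.6 -0.3  5.7] w 0.644 g 63.5
t 55.1 [ 0.4371 -0.0707  0.1694] F [ 0.5 -0.3 -2.1] w 0.644 g 63.6
1.0 1.0
(0.04399999999999999, np.float64(0.04481077875614408), np.float64(7.207227926586185))
t 58.9 [ 0.6632 -0.0746  0.0448] F [-1.4  1.1  4.9] w 0.648 g 64.4
t 62.9 [0.3062 0.6566 0.2311] F [ 0.3  0.6 -0.7] w 0.999 g 0.0
[[0.4242, -0.2159, 0.05], [0.6443, -0.0727, -0.063], [0.653, 0.027, -0.074], [0.6592, 0.1268, -0.074], [0.5634, 0.3959, -0.147]]
```

View pics/c6.png

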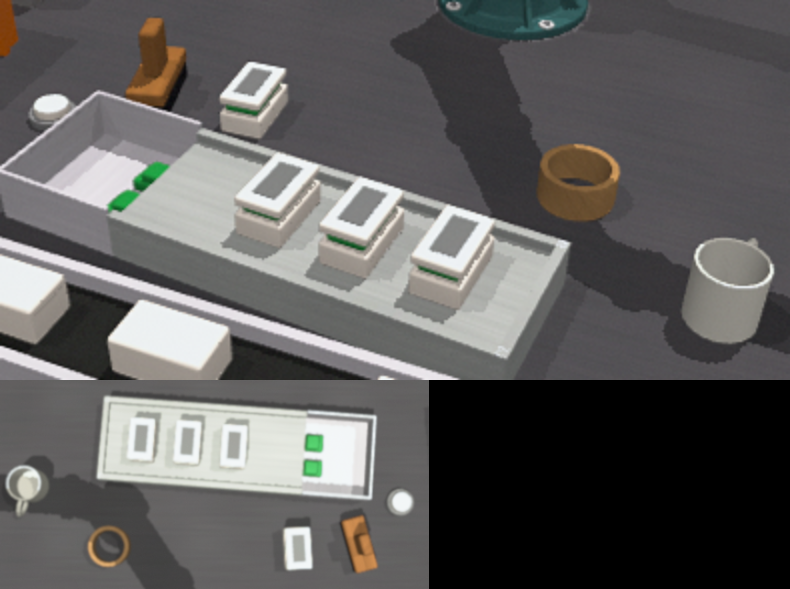

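Three cases stand flat and across the bed, with their lids proud. The fourth, at (258,98) in the scene crop, hasn't moved. I'll place it, then press the lids.

Run:
```python
from h import *
c=cases(cv2.imread('pics/t6.png')[:,:,::-1]); p=near(c,(.424,-.216)); pick_place(p,-.12); c=look(7)
b=[near(c,bed(0,y),.05) for y in(.18,.08,-.02,-.12)]; print(b)
env.gripper_to(0)
for p in b:
    if p is None: print('missing');continue
    go(p[:2],.15,BED[2]); print([round(float(v),4) for v in down(p[:2],.106,.080,25)]); line(p[:2],.15,.25)
c=look(8); snap('scene','s8.png')
cv2.imwrite('pics/c8.png',cv2.resize(cv2.imread('pics/s8.png')[155:345,145:540],None,fx=2,fy=2))
```

```text
t 67.5 [ 0.4245 -0.2161 -0.0005] F [-0.  -0.1 -0.3] w 0.999 g 0.0
t 67.9 [ 4.246e-01 -2.162e-01 -3.000e-04] F [-0.8  0.2  4.9] w 0.651 g 41.7
t 68.9 [ 0.4235 -0.2152  0.1691] F [-0.7 -0.7 -1.7] w 0.645 g 41.9
(0.04399999999999999, np.float64(0.04483535983398931), np.float64(4.756537928333781))
t 72.7 [ 0.6379 -0.1731  0.0448] F [-2.   0.7  3.8] w 0.642 g 42.8
t 77.0 [0.306  0.6567 0.2311] F [-0.4 -0.4 -0.4] w 0.999 g 0.0
[[0.6376, -0.1723, -0.077], [0.6443, -0.0727, -0.065], [0.653, 0.027, -0.074], [0.6592, 0.1268, -0.072], [0.5634, 0.3959, -0.147]]
[[np.float64(0.6592), np.float64(0.1268), -0.072], [np.float64(0.653), np.float64(0.027), -0.074], [np.float64(0.6443), np.float64(-0.0727), -0.065], [np.float64(0.6376), np.float64(-0.1723), -0.077]]
[0.082, 0.0868, 29.1841]
[0.082, 0.0868, 30.9963]
[0.082, 0.0868, 31.7991]
[0.082, 0.0868, 31.1955]
t 104.1 [0.3061 0.6567 0.2312] F [-0.3 -1.1 -0.3] w -0.001 g 0.0
[[0.6361, -0.1712, -0.066], [0.643, -0.0725, -0.066], [0.6515, 0.0265, -0.076], [0.6575, 0.1256, -0.07], [0.6908, 0.0172, 1.493], [0.5634, 0.3959, -0.147]]
```

View pics/c8.png

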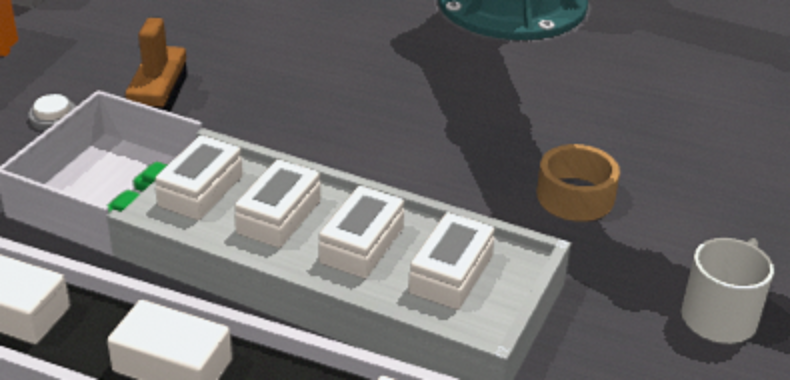

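All four lids are home: each press bottomed out at z 0.087 and no green shows. Now the button.

Run:
```python
from h import *
b=(.527,-.4512)
go(b,.12,0.); print([round(float(v),4) for v in down(b,.03,.004,16,step=.001)]); env.dwell(.5); st()
line(b,.12,.2); c=look(9); snap('scene','s9.png')
cv2.imwrite('pics/c9.png',cv2.resize(cv2.imread('pics/s9.png')[155:345,145:540],None,fx=2,fy=2))
```

```text
[0.013, 0.0159, 20.4914]
t 113.6 [ 0.5271 -0.4514  0.0159] F [-2.   3.9 20.5] w 0.006 g 10.0
t 118.3 [0.3057 0.6569 0.2311] F [-0.1 -0.  -0.6] w 0.002 g 0.0
[[0.6361, -0.1711, -0.062], [0.643, -0.0724, -0.07], [0.6513, 0.0265, -0.076], [0.6575, 0.1256, -0.074], [0.6908, 0.0172, 1.493], [0.5635, 0.3959, -0.147]]
```

View pics/c9.png

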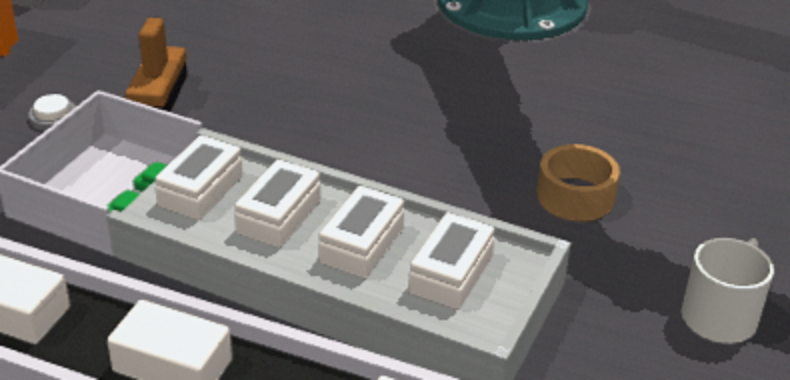

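Run:
```python
from h import *
def g(f):
    h=cv2.cvtColor(cv2.imread(f),cv2.COLOR_BGR2HSV); m=cv2.inRange(h,(45,120,60),(75,255,255)); m[:, :190]=0; m[:,430:]=0; m[:170]=0 if f[5]=='t' else m[:170]; m[260:]=0
    k,l,s,c=cv2.connectedComponentsWithStats(m); return [c[i].round(1) for i in range(1,k) if s[i,4]>15]
print(g('pics/s9.png'),g('pics/t9.png'))
for s in g('pics/s9.png'):
    for t in g('pics/t9.png'): p,e=tri(s,t); print(p.round(3),round(e,3), (p[:2]-bed(0,0))@[-np.sin(BED[2]),np.cos(BED[2])])
```

```text
[array([218.7, 242.6]), array([206. , 254.9])] [array([415.3, 187.1]), array([414. , 209.9])]
[ 0.651 -0.243  0.057] 0.018 -0.18875628439996886
[ 0.606 -0.258  0.019] 0.011 -0.20668869140671797
[ 0.661 -0.259  0.023] 0.006 -0.20402415828689832
[ 0.616 -0.274 -0.016] 0.037 -0.22266806152695176
```

```bash
python3 -c "
from workcell import env
print(env.sign_off())"
```

```text
the job is handed in; nothing more can be done
None
```

The job is handed in: both offcuts are in the pan, the brush is back on the table, all four cases stand flat across the bed with lids home, and the start button was pressed last (bottomed out at about 20 N), with about 118 s of the 200 s used.

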